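# Put the bench tools back on their outline boards

### The job

Put three tools away on the plywood boards, each lying squarely on the dark outline of its own shape: the seam roller (its head on the head of the outline), the tape measure, standing as it does now, and the flat yellow blade case. The blade case is caught between the wooden block and the steel weight: leave the block where it is, and when you have finished let the weight stand directly on the block again, centred and lined up with it.

Things in the scene. Friction and masses are not known exactly. Their poses are not given: they have to be found in the camera images.
- block_mid (a point): Plain beech block lying on the table, 42 (x) x 105 (y) x 28 (z) mm, loose, about 0.11 kg. The point is its centre, 14 mm above its underside; y is its long axis. At the start the blade case lies lengthwise on it and the steel weight stands on the case. It is to stay where it is (give or take a centimetre or two).
- case_mid (a point): Flat yellow and black blade case, 26 (x) x 105 (y) x 13 (z) mm, a closed solid box of 0.04 kg. Point: its centre, 6.5 mm above its underside; y is its long axis. It starts on the block (underside 28 mm above the table), under the weight; the block sticks out about 8 mm on each long side of it. Pinch it across its 26 mm.
- weight_mid (a point): Steel weight, about 0.62 kg: body 40 (x) x 62 (y) x 26 (z) mm, on it a black knob 22 mm across, from 26 to 51 mm above its underside. Point: its centre, 25.5 mm above its underside. Starts on the blade case (underside 40 mm above the table). Take it by the knob or across the 40 mm. To set it aside: the bare table from x = 0.43 to 0.53, y = 0.34 to 0.42 is always empty.
- measure_mid (a point): Black and yellow pocket tape measure standing on edge, 32 (x) x 77 (y) x 60 (z) mm over all, about 0.21 kg. Point: its middle, 30 mm above its underside; x is across its flat sides (30 mm apart, the grasp), y its length. The case spans 29 mm to -y and 39 mm to +y of the point; a small metal hook sticks out at -y.
- roller_handle (a point): Seam roller lying flat: wooden handle 25 mm thick, black cylindrical head (31 mm thick, 38 mm wide), 166 mm long over all, 0.12 kg. The point is on the handle's middle line near the balance point, 12.5 mm above the underside; y runs along the handle away from the head. The handle reaches 30 mm to the -y and 68 mm to the +y side of the point. Pinch it here along x.
- roller_head (a point): The middle of the seam roller's black head, 15.5 mm above the underside, 83 mm to -y of roller_handle; same axes.
- tile_case_mid (a point): Fixed plywood board, 76 (x) x 190 (y) x 8 (z) mm, with a flat dark inlay, a slim rectangle of 30 x 109 mm: the outline of the blade case. The point is the centre of the outline at the board's top face, 8 mm above the table; y is the long axis. Inlays are level with the top and there is no rim. The case may lie either way round.
- tile_measure_mid (a point): Fixed plywood board of the same size with a shorter dark inlay of 36 x 81 mm with well rounded corners: the outline of the tape measure. The point is the centre of the outline at the board's top face, 8 mm above the table; y is the outline's long axis. The measure may face either way along it.
- tile_roller_handle (a point): Fixed plywood board of the same size with a dark inlay in the shape of the seam roller: wide short head, thin cranked neck, long handle. The point is where roller_handle belongs (seen from above), at the board's top face, 8 mm above the table; the handle of the outline runs to +y.
- tile_roller_head (a point): The middle of the head in the seam roller's outline, at the board's top face, 83 mm to -y of tile_roller_handle; same axes.
Not all that is in view belongs to the job. Of the things that look like the part that bears weight_mid, the larger one is meant.

How it is judged (in metres and radians):
At the end, for the whole second after the job is handed in: Case, measure and roller rest on their own boards within 12 mm (roller head 16 mm) and 10 degrees of the outlines, the measure still on edge; the weight stands on the block within 12 mm of its centre and 11 degrees; the block moved under 25 mm; all at rest (horizontal distance between case_mid and tile_case_mid below 0.012 m and angle between the y axis of case_mid and the y axis of tile_case_mid, either way round below 0.17 rad and z of case_mid in the frame of tile_case_mid below 0.011 m and angle between each of case_mid, measure_mid, weight_mid, block_mid's own z axis and vertical below 0.1 rad and horizontal distance between measure_mid and tile_measure_mid below 0.012 m and angle between the y axis of measure_mid and the y axis of tile_measure_mid, either way round below 0.17 rad and z of measure_mid in the frame of tile_measure_mid below 0.035 m and horizontal distance between roller_handle and tile_roller_handle below 0.012 m and horizontal distance between roller_head and tile_roller_head below 0.016 m and z of roller_handle in the frame of tile_roller_handle below 0.02 m and angle between roller_handle's own z axis and vertical below 0.15 rad and horizontal distance between weight_mid and block_mid below 0.012 m and angle between the y axis of weight_mid and the y axis of block_mid, either way round below 0.2 rad and z of weight_mid in the frame of block_mid between 0.036 and 0.043 m and distance of block_mid from where it was at the start of the episode below 0.025 m and linear speed of each of blade_case, tape_measure, seam_roller, steel_weight below 0.02 m/s); the robot touches nothing.
It also fails if it takes over 138 s, if anything falls off the work surface, if the arm or the gripper's body presses on something with over 40 N, if the wrist force passes 120 N, or if a joint passes its speed limit or range.

### The arm

A 6-joint arm with a two-finger parallel gripper is mounted at the origin on a cart in front of the work surface, level with it; the furniture and walls round the work are solid. World frame = base frame: x ahead of the robot, y to its left, z up, the work surface at z = 0. Lengths are in m, angles in degrees, forces in N, time in s.
With the tool pointing down it reaches from about 0.3 to 0.75 m from the base axis. Payload 8.5 kg.
Tool frame: the origin (TCP) lies on the centre line of the jaws, within the pads' length; the fingertips stand 14 mm ahead of it and the grasp point (between the pads) lies 5 mm behind it; z points along the fingers, x is the direction in which the jaws open and shut, and the axes are right-handed (so a half turn about z gives the same grasp; the last joint's range is limited). The gripper opens to 85 mm and grips with 20 to 120 N. Pads are 22 mm wide; open, the fingers measure 114 mm over their backs; the gripper's body (76 mm by 85 mm) begins 54 mm behind the grasp point. The pads swing forward as they close: fully open they stand 13 mm farther back than shut.
Start: joints at [61.977, 21.807, 74.336, -0, 83.858, -12.336], TCP at [0.149, 0.529, 0.245] pointing down, gripper open.
Joint ranges: [-178.18, 178.18], [-50.72, 133.34], [12.68, 142.11], [-81.47, 261.47], [9.98, 163.14], [-165.26, 165.26]. Speed limits (degrees/s): [136.94, 136.94, 180, 180, 180, 180].

### API

Orientations are given as a 3x3 rotation matrix whose columns are the frame's x, y, z axes.
In Python, from rig import * gives the robot as it stands.
- The arm moves only by the shell command python3 -m crank 'ROWS' [FORCE]. ROWS is JSON, one flat list of numbers, 7 for each row, row after row: the turn, a rotation vector about the world's x, y, z in rad, then the shift along the world's x, y, z in m, then the opening in per cent of the stroke, from 0 (shut) to 100 (fully open). A call has 1 to 20 rows; each row shifts and turns the commanded pose from where the row before left it; what a row does not reach is not made up. A row lasts 1/10 s, in which the tool goes at most 50 mm and 8.59 degrees, less where a joint would pass 70% of its speed; a pose out of reach is approached as far as the arm can. A call is refused whole if a number of a shift passes 0.05 or a number of a turn 0.15, either way. A call with a gripper value outside its range is refused whole. The fingers move at their own pace and stop on an object; FORCE is the grip in N (left out, the last holds). Time passes only in rows, so rows that do not move let the fingers close. It gives the time, the measured TCP pose, the force and the opening at its end, in the units of the state.
- observe(): the state, without advancing time (a new reading comes with each control period).
- get_image(name): name is "scene" or "top"; returns a dict with "frame" (384x512x3 uint8, red, green, blue), "fov_y" (degrees; the focal length in pixels is half the picture's height over the tangent of half this angle, whatever the lens; pixels are square), "cx", "cy" (the principal point, pixels), "world_to_cam" (4x4, takes a point from world to camera coordinates). Camera axes: x right, y up, looking along -z (the intrinsics and any distortion apply to the point x, -y, -z); pixel columns grow to the right and rows downward; lengths in m; the calibration is good to about 2 mm. A picture is of the moment at which its call begins. There is no depth.
- close_job(): hands the job in, once; it reports no verdict.
The state is a dict: "time_s": time; "q": joint angles; "qvel": joint speeds; "joint_efforts": joint torques, N m; "position": TCP position; "tool_rot": TCP orientation; "ft_force": force on the tool from outside, world axes, zero at the start; "wrist_torque": the same for the moment, N m; "grip_width": finger opening in m.
Only numpy, scipy, OpenCV 4.12 (cv2) and the standard library are available. Lean on these libraries where they do the work, as an engineer would, in place of code of your own. Each camera call takes 0.05 s, during which the arm holds its last target. There are 200 camera calls.

## Working session

There is one attempt and no reset: what is moved stays moved. The work goes in short steps, Python scripts to look and compute and a shell command to move; the robot and the scene stay as the last step left them, time stands still between calls to the robot, and variables do not carry over. Pictures are saved under pics/ and viewed, about 12 in all and at most 16, crops included, and the job is handed in when it is done.

```bash
mkdir -p pics; ls; python3 - <<'E'
from rig import *
import cv2
for n in("scene","top"):
    d=get_image(n); cv2.imwrite(f"pics/{n}0.png",d["frame"][:,:,::-1])
    print(n,{k:(v.tolist() if hasattr(v,'tolist') else v) for k,v in d.items() if k!="frame"})
s=observe(); print(s)
E
```

```text
pics
scene {'fov_y': 53.875168077257285, 'cx': 251.80853791988238, 'cy': 197.8245442764188, 'world_to_cam': [[0.5458320344864901, -0.8378709775489606, -0.006294053502162756, -0.29970780005538056], [0.37985156177031587, 0.2407452816469743, 0.8931710364680279, -0.2633845334174062], [-0.7468468257608056, -0.4899121700324131, 0.449673086258385, -0.5416000187843106], [0.0, 0.0, 0.0, 1.0]]}
top {'fov_y': 48.55301009767048, 'cx': 243.9240732341771, 'cy': 186.24118297428308, 'world_to_cam': [[-0.023669079238341075, -0.9995799181948104, -0.016726082316688276, 0.0033148401021317895], [0.9932010616554007, -0.025418957415524527, 0.1136024987863067, -0.5626555268009419], [-0.11397993601767897, -0.013923496168823785, 0.9933854792777286, -1.1963627413775504], [0.0, 0.0, 0.0, 1.0]]}
{'time_s': 0.1, 'q': array([ 6.19777727e+01,  2.18372514e+01,  7.43755321e+01,  2.64866201e-03,
        8.38584240e+01, -1.23373235e+01]), 'qvel': array([-0.01070158, -0.09469944, -0.12511049,  0.07644841,  0.16022785,
       -0.04521893]), 'joint_efforts': array([ 3.37689351e-03, -4.49222374e+01, -2.31658870e+01, -2.67731493e-04,
        3.67176734e-03, -1.04134941e-05]), 'position': array([0.14859111, 0.52932065, 0.24480109]), 'tool_rot': array([[ 2.70351201e-01,  9.62761569e-01, -6.24461352e-04],
       [ 9.62761018e-01, -2.70351744e-01, -1.07551129e-03],
       [-1.20428515e-03, -3.10441278e-04, -9.99999227e-01]]), 'ft_force': array([-0.51002869,  0.23481085,  0.75769526]), 'wrist_torque': array([0.00288088, 0.00884796, 0.01793112]), 'grip_width': 0.08526912809415953}
```

View pics/top0.png

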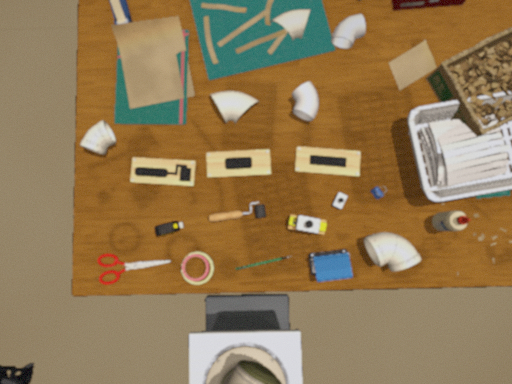

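View pics/scene0.png

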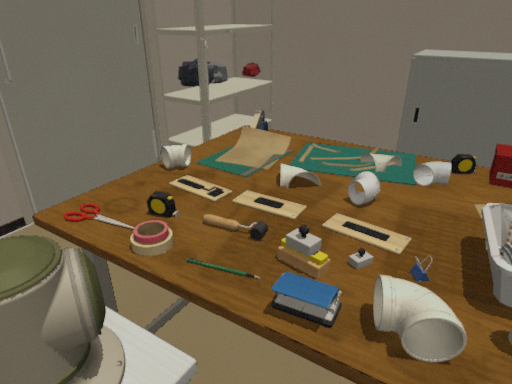

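Top view: boards at (163,172) roller, (239,163) measure, (328,161) case. Tape measure at (169,228), roller at (238,213), block/case/weight stack at (307,224). The small weight at (340,200) is the distractor. I'll crop for pixel detail.

```bash
cat > h.py <<'E'
from rig import *
import numpy as np, cv2
def cam(n):
    d=get_image(n); f=192/np.tan(np.radians(d["fov_y"]/2)); d["K"]=np.array([[f,0,d["cx"]],[0,f,d["cy"]],[0,0,1]])
    d["M"]=np.array(d["world_to_cam"]); return d
def proj(d,p):
    c=d["M"][:3,:3]@np.array(p,float)+d["M"][:3,3]; k=d["K"]@[c[0],-c[1],-c[2]]; return k[:2]/k[2]
def ray(d,u,v,z):
    R,t=d["M"][:3,:3],d["M"][:3,3]; k=np.linalg.inv(d["K"])@[u,v,1]
    w=R.T@np.array([k[0],-k[1],-k[2]]); o=-R.T@t; return (o+w*(z-o[2])/w[2])
def rect(d,cnt,z):
    "contour -> plane points -> min area rect: centre, size, long axis angle deg"
    P=np.array([ray(d,*p,z)[:2] for p in cnt.reshape(-1,2)],np.float32)
    (c,s,a)=cv2.minAreaRect(P*1000); 
    if s[0]<s[1]: s=(s[1],s[0]); a+=90
    return np.array(c)/1000,s,(a+90)%180-90
def blobs(mask,amin=30):
    cs,_=cv2.findContours(mask.astype(np.uint8),cv2.RETR_EXTERNAL,cv2.CHAIN_APPROX_NONE)
    return [c for c in cs if cv2.contourArea(c)>amin]
E
python3 - <<'E'
from h import *
d=cam("top"); im=d["frame"]; cv2.imwrite("pics/crop1.png",cv2.resize(im[135:250,120:370,::-1],None,fx=3.2,fy=3.2,interpolation=cv2.INTER_CUBIC))
hsv=cv2.cvtColor(im,cv2.COLOR_RGB2HSV); H,S,V=cv2.split(hsv)
roi=np.zeros(H.shape,bool); roi[140:245,120:370]=1
ply=roi&(V>190)&(S<130)&(H<35)&(H>10)
for c in blobs(ply,60): print("ply",c.reshape(-1,2).mean(0),*rect(d,c,.008))
dark=roi&(V<60)
for c in blobs(dark,25): print("dark",c.reshape(-1,2).mean(0),cv2.contourArea(c),*rect(d,c,.008))
yel=roi&(S>170)&(V>150)&(H>20)&(H<35)
for c in blobs(yel,8): print("yel",c.reshape(-1,2).mean(0),*rect(d,c,.04))
print(im[172,135],im[215,225],im[224,300],im[224,293],im[228,180])
E
```

```text
ply [225.08955224 215.41791045] [0.48095947 0.0458621 ] (92.06326293945312, 15.824454307556152) -83.81655740737915
ply [162.64497041 171.24260355] [0.6165553  0.23077989] (187.8492889404297, 74.36219787597656) 84.94341278076172
ply [238.01785714 162.9702381 ] [0.63530231 0.00592672] (188.31488037109375, 74.39134979248047) -88.6723153591156
ply [327.67836257 160.85380117] [ 0.63449567 -0.25840842] (187.26539611816406, 74.29269409179688) 83.83570861816406
dark [150.77777778 171.73015873] 133.5 [0.61571393 0.26421863] (89.6546401977539, 16.976362228393555) 84.9162826538086
dark [184.8        173.22857143] 71.5 [0.61024493 0.16284424] (39.17613983154297, 21.900959014892578) -6.075218200683594
dark [238.19298246 162.63157895] 159.5 [0.63618524 0.00564036] (66.07926940917969, 24.7316951751709) -88.62760400772095
dark [327.96052632 160.64473684] 168.0 [ 0.63546515 -0.25928491] (97.54475402832031, 19.005712509155273) 83.19635009765625
yel [323.83333333 226.54166667] [ 0.44004218 -0.23426425] (22.635272979736328, 16.926687240600586) -2.5316238403320312
yel [175.27272727 225.54545455] [0.453578   0.18733429] (12.175210952758789, 9.96948528289795) 43.98381423950195
yel [291.18181818 221.31818182] [ 0.45874911 -0.14199318] (23.855892181396484, 13.224441528320312) 6.039288520812988
[115 100  70] [217 176 119] [219 220 216] [171 165  61] [147 125 102]
```

View pics/crop1.png

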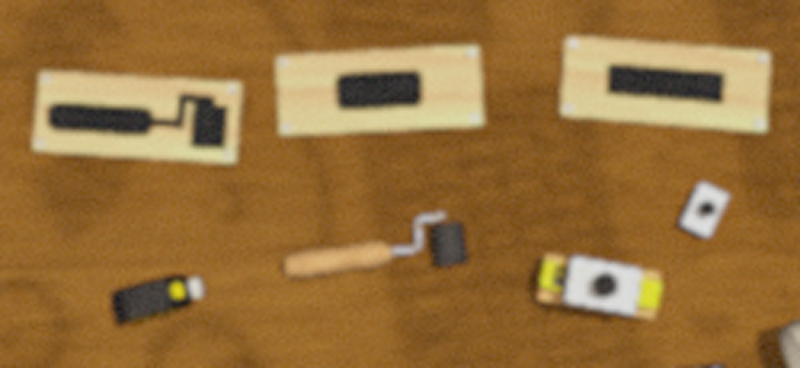

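Crop confirms outlines: the roller board's head points to -y (crop 208,125), and the roller lies with its head at crop (449,243) and handle at (340,258). The weight's knob is at (603,285), and the measure's hook at (195,287) points to -y. Next I'll measure the loose objects.

```bash
python3 - <<'E'
from h import *
d=cam("top"); im=d["frame"]
hsv=cv2.cvtColor(im,cv2.COLOR_RGB2HSV); H,S,V=cv2.split(hsv)
def R(r0,r1,c0,c1):
    m=np.zeros(H.shape,bool); m[r0:r1,c0:c1]=1; return m
def show(n,m,z,a=20):
    for c in blobs(m,a): print(n,c.reshape(-1,2).mean(0).round(1),cv2.contourArea(c),*rect(d,c,z))
show("weighttop",R(210,240,283,333)&(S<40)&(V>150),.066)
show("knob",R(215,232,298,318)&(V<90),.091,8)
show("stack all",R(208,242,280,335)&((S<40)|(V>175)),.034)
show("handle",R(205,225,205,247)&(V>170)&(S<140),.0125)
show("head",R(198,224,252,270)&(V<95)&(S<120),.0155+.012)
show("measure dark",R(215,245,150,190)&(V<75),.06)
show("measure yel",R(215,245,150,190)&(S>150)&(V>140)&(H>22),.06,4)
show("hook",R(215,245,150,195)&(S<70)&(V>130),.02,4)
e=cam("scene"); i2=e["frame"]
cv2.imwrite("pics/crop2.png",cv2.resize(i2[175:290,140:340,::-1],None,fx=4,fy=4,interpolation=cv2.INTER_CUBIC))
E
```

```text
weighttop [307.8 223.7] 307.5 [ 0.44984775 -0.18558405] (62.81090545654297, 41.83359146118164) 77.3238296508789
knob [308.3 223.8] 15.5 [ 0.44828824 -0.18402684] (13.61794662475586, 10.809366226196289) 88.61461639404297
stack all [311.  224.4] 419.0 [ 0.4480997  -0.19870917] (86.03057098388672, 44.187984466552734) 77.94031524658203
stack all [291.4 221.1] 45.0 [ 0.45858948 -0.14301277] (40.62670135498047, 16.145984649658203) -20.500900268554688
handle [226.8 215.2] 180.5 [0.4815444  0.03990331] (109.07444763183594, 19.754552841186523) -83.28066873550415
head [259.5 210.8] 101.5 [ 0.49030075 -0.05497147] (34.51008987426758, 28.71295166015625) -1.3964767456054688
measure dark [166.7 228.4] 135.5 [0.4466991  0.20838443] (62.9354248046875, 26.476221084594727) -77.37835788726807
measure yel [175.  225.5] 11.0 [0.45377496 0.18449184] (11.38013744354248, 8.360833168029785) 88.62584686279297
hook [180.7 224.3] 15.5 [0.45731396 0.17419756] (14.562368392944336, 11.591002464294434) -0.36107635498046875
```

View pics/crop2.png

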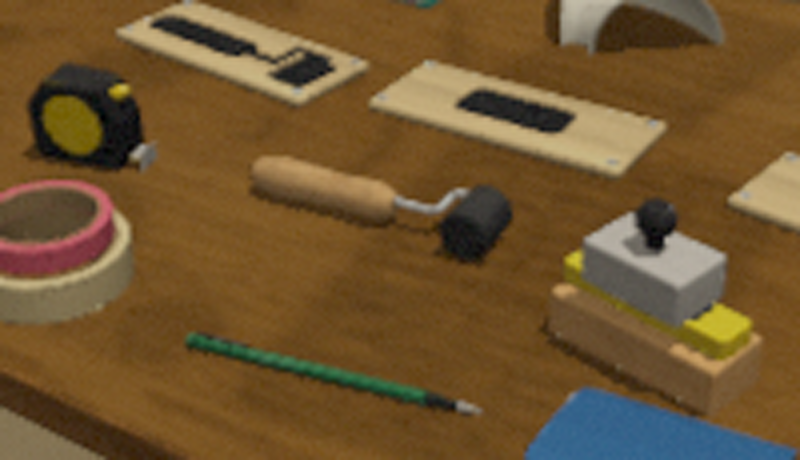

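Weight's knob top at (655,220) of this crop, the case is sandwiched and slightly shifted, the measure's hook at (145,155) points to -y, roller head at (475,222). I'll start with the weight.

```bash
python3 -m crank '[0,0,-0.0842,0.0167,-0.0397,0,70, 0,0,-0.0842,0.0167,-0.0397,0,70, 0,0,-0.0842,0.0167,-0.0397,0,70, 0,0,-0.0842,0.0167,-0.0397,0,70, 0,0,-0.0842,0.0167,-0.0397,0,70, 0,0,-0.0842,0.0167,-0.0397,0,70, 0,0,-0.0842,0.0167,-0.0397,0,70, 0,0,-0.0842,0.0167,-0.0397,0,70, 0,0,-0.0842,0.0167,-0.0397,0,70, 0,0,-0.0842,0.0167,-0.0397,0,70, 0,0,-0.0842,0.0167,-0.0397,0,70, 0,0,-0.0842,0.0167,-0.0397,0,70, 0,0,-0.0842,0.0167,-0.0397,0,70, 0,0,-0.0842,0.0167,-0.0397,0,70, 0,0,-0.0842,0.0167,-0.0397,0,70, 0,0,-0.0842,0.0167,-0.0397,0,70, 0,0,-0.0842,0.0167,-0.0397,0,70, 0,0,-0.0842,0.0167,-0.0397,0,70, 0,0,0,0,0,0,70]' 40
```

```text
time_s: 2.15
position: [0.4505, -0.1892, 0.2446]
tool_rot: [[0.975, -0.223, 0.0], [-0.223, -0.975, -0.001], [0.0, 0.001, -1.0]]
ft_force: [0.4, 0.4, 0.2]
grip_width: 0.0595
```

```bash
python3 -m crank '[0,0,0,-0.001,0.003,-0.04,70, 0,0,0,0,0,-0.04,70, 0,0,0,0,0,-0.03,70, 0,0,0,0,0,-0.03,70, 0,0,0,0,0,-0.025,70, 0,0,0,0,0,-0.01,70, 0,0,0,0,0,-0.01,70, 0,0,0,0,0,0,70, 0,0,0,0,0,0,70]' 40
python3 - <<'E'
from h import *
d=cam("scene"); cv2.imwrite("pics/a3.png",cv2.resize(d["frame"][170:300,230:390,::-1],None,fx=4.5,fy=4.5,interpolation=cv2.INTER_CUBIC))
E
```

```text
time_s: 3.05
position: [0.4487, -0.1823, 0.0611]
tool_rot: [[0.976, -0.217, 0.001], [-0.217, -0.976, -0.001], [0.001, 0.001, -1.0]]
ft_force: [0.3, 0.2, 0.1]
grip_width: 0.0597
```

View pics/a3.png

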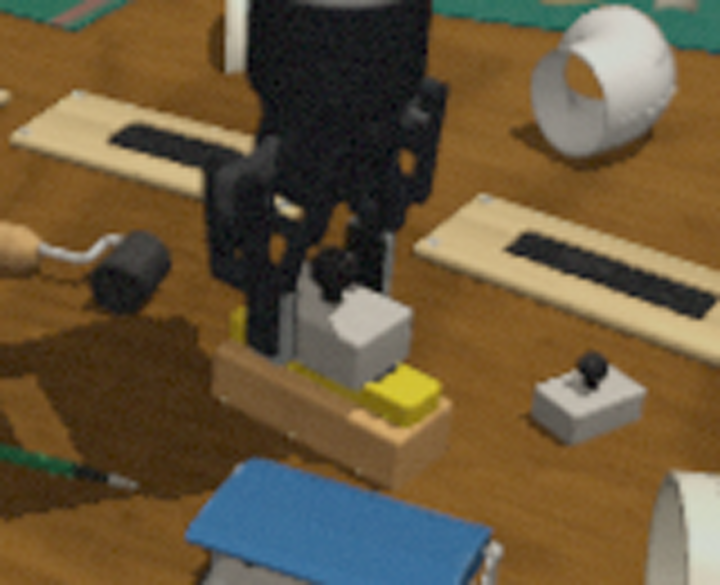

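Pads stand either side of the weight's body (at 285,325 and 385,262) with the knob midway between, clear of the block. Grip and lift.

```bash
python3 -m crank '[0,0,0,0,0,0,30, 0,0,0,0,0,0,30, 0,0,0,0,0,0,30, 0,0,0,0,0,0,30, 0,0,0,0,0,0,30, 0,0,0,0,0,0,30, 0,0,0,0,0,0.003,30, 0,0,0,0,0,0.005,30, 0,0,0,0,0,0.01,30, 0,0,0,0,0,0.03,30, 0,0,0,0,0,0.03,30, 0,0,0,0,0,0.03,30, 0,0,0,0,0,0,30]' 60
python3 - <<'E'
from h import *
d=cam("scene"); cv2.imwrite("pics/a4.png",cv2.resize(d["frame"][130:300,230:390,::-1],None,fx=3.5,fy=3.5,interpolation=cv2.INTER_CUBIC))
E
```

```text
time_s: 4.4
position: [0.4494, -0.1828, 0.1719]
tool_rot: [[0.976, -0.217, 0.006], [-0.217, -0.976, -0.004], [0.007, 0.003, -1.0]]
ft_force: [-0.1, 0.2, -5.5]
grip_width: 0.0388
```

View pics/a4.png

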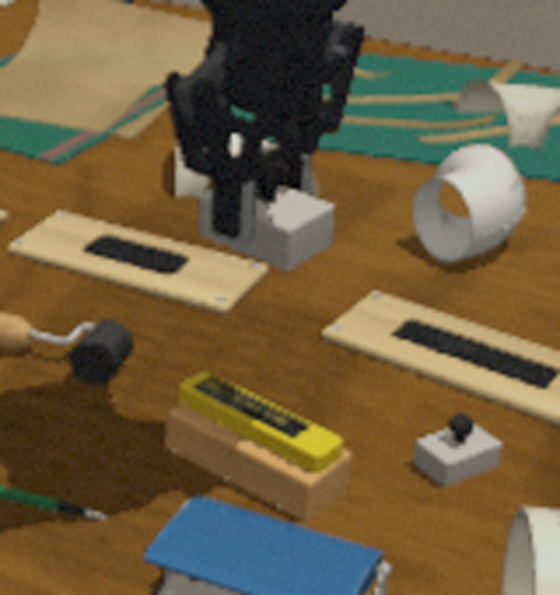

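The weight is held and the case stayed on the block (case at 260,420 in the crop). Set the weight aside at (0.48, 0.38).

```bash
python3 -m crank '[0,0,0,0.0023,0.0432,0,30, 0,0,0,0.0023,0.0432,0,30, 0,0,0,0.0023,0.0432,0,30, 0,0,0,0.0023,0.0432,0,30, 0,0,0,0.0023,0.0432,0,30, 0,0,0,0.0023,0.0432,0,30, 0,0,0,0.0023,0.0432,0,30, 0,0,0,0.0023,0.0432,0,30, 0,0,0,0.0023,0.0432,0,30, 0,0,0,0.0023,0.0432,0,30, 0,0,0,0.0023,0.0432,0,30, 0,0,0,0.0023,0.0432,0,30, 0,0,0,0.0023,0.0432,0,30, 0,0,0,0,0,0,30, 0,0,0,0,0,0,30]'
python3 -m crank '[0,0,0,0,0,-0.04,30, 0,0,0,0,0,-0.04,30, 0,0,0,0,0,-0.03,30, 0,0,0,0,0,-0.02,30, 0,0,0,0,0,-0.01,30, 0,0,0,0,0,-0.005,30, 0,0,0,0,0,0,30, 0,0,0,0,0,0,30]'
```

```text
time_s: 5.95
position: [0.4772, 0.3797, 0.1657]
tool_rot: [[0.977, -0.215, -0.004], [-0.215, -0.977, -0.002], [-0.003, 0.003, -1.0]]
ft_force: [0.7, 0.3, -5.5]
grip_width: 0.0387
time_s: 6.75
position: [0.4787, 0.3795, 0.0243]
tool_rot: [[0.976, -0.217, 0.001], [-0.217, -0.976, 0.001], [0.001, -0.001, -1.0]]
ft_force: [-0.0, -0.1, -4.9]
grip_width: 0.0387
```

```bash
python3 - <<'E'
from h import *
d=cam("top"); im=d["frame"]; H,S,V=cv2.split(cv2.cvtColor(im,cv2.COLOR_RGB2HSV))
m=np.zeros(H.shape,bool); m[205:243,278:336]=1
for n,k,z in(("case all",m&(((S>150)&(V>120)&(H>24))|(V<70)),.041),("yellow",m&(S>140)&(V>120)&(H>=25),.041),("block+case",m&((V>165)|((S>150)&(V>120)&(H>24))|(V<70)),.03)):
    for c in blobs(k): print(n,c.reshape(-1,2).mean(0),*rect(d,c,z))
cv2.imwrite("pics/a5.png",cv2.resize(im[200:250,270:340,::-1],None,fx=8,fy=8,interpolation=cv2.INTER_CUBIC))
E
```

```text
case all [306.81428571 223.52857143] [ 0.45034103 -0.18662613] (108.23468780517578, 24.48439598083496) 77.62116241455078
yellow [307.01136364 223.61363636] [ 0.45086673 -0.18674042] (108.23760223388672, 25.492904663085938) 77.66533660888672
block+case [307.23232323 223.96969697] [ 0.45009909 -0.18896277] (111.26551055908203, 44.022422790527344) 79.10594940185547
```

View pics/a5.png

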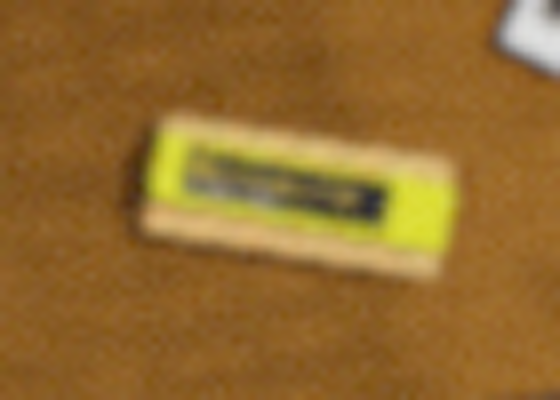

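Case centred at about (0.4505, -0.187), long axis 77.7°, block parallel beneath it. Lower the weight the last 3.5 mm and release.

```bash
python3 -m crank '[0,0,0,0,0,-0.003,30, 0,0,0,0,0,-0.0005,30, 0,0,0,0,0,0,30]'
python3 -m crank '[0,0,0,0,0,0,70, 0,0,0,0,0,0,70, 0,0,0,0,0,0,70, 0,0,0,0,0,0,70, 0,0,0,0,0,0.02,70, 0,0,0,0,0,0.04,70, 0,0,0,0,0,0.04,70, 0,0,0,0,0,0.03,70, 0,0,0,0,0,0,70]'
```

```text
time_s: 7.1
position: [0.4788, 0.3798, 0.0211]
tool_rot: [[0.976, -0.217, 0.002], [-0.217, -0.976, 0.001], [0.002, -0.002, -1.0]]
ft_force: [-1.6, -0.6, 6.0]
grip_width: 0.0389
time_s: 8.0
position: [0.4797, 0.3803, 0.1543]
tool_rot: [[0.976, -0.217, 0.007], [-0.217, -0.976, 0.004], [0.006, -0.005, -1.0]]
ft_force: [-0.1, -0.5, -0.1]
grip_width: 0.0597
```

```bash
python3 -m crank '[0,0,0,-0.0022,-0.0436,0,60, 0,0,0,-0.0022,-0.0436,0,60, 0,0,0,-0.0022,-0.0436,0,60, 0,0,0,-0.0022,-0.0436,0,60, 0,0,0,-0.0022,-0.0436,0,60, 0,0,0,-0.0022,-0.0436,0,60, 0,0,0,-0.0022,-0.0436,0,60, 0,0,0,-0.0022,-0.0436,0,60, 0,0,0,-0.0022,-0.0436,0,60, 0,0,0,-0.0022,-0.0436,0,60, 0,0,0,-0.0022,-0.0436,0,60, 0,0,0,-0.0022,-0.0436,0,60, 0,0,0,-0.0022,-0.0436,0,60, 0,0,0,0,0,0,60, 0,0,0,0,0,0,60, 0,0,0,0,0,0,60]'
python3 -m crank '[0,0,0,0,0,-0.04,60, 0,0,0,0,0,-0.03,60, 0,0,0,0,0,-0.02,60, 0,0,0,0,0,0,60, 0,0,0,0,0,0,60]'
```

```text
time_s: 9.6
position: [0.4494, -0.1863, 0.1493]
tool_rot: [[0.976, -0.216, -0.001], [-0.216, -0.976, 0.001], [-0.001, -0.001, -1.0]]
ft_force: [0.3, 0.7, 0.3]
grip_width: 0.0514
time_s: 10.1
position: [0.4499, -0.1866, 0.0603]
tool_rot: [[0.976, -0.216, -0.0], [-0.216, -0.976, 0.0], [-0.0, -0.0, -1.0]]
ft_force: [0.2, -0.2, -0.4]
grip_width: 0.0512
```

```bash
python3 -m crank '[0,0,0,0,0,-0.008,60, 0,0,0,0,0,-0.005,60, 0,0,0,0,0,0,60, 0,0,0,0,0,0,38, 0,0,0,0,0,0,38, 0,0,0,0,0,0,38]' 40
python3 -m crank '[0,0,0,0,0,0,15, 0,0,0,0,0,0,15, 0,0,0,0,0,0,15, 0,0,0,0,0,0,15, 0,0,0,0,0,0,15, 0,0,0,0,0,0,15]' 40
```

```text
time_s: 10.7
position: [0.4497, -0.1874, 0.047]
tool_rot: [[0.976, -0.217, 0.0], [-0.217, -0.976, -0.0], [0.0, 0.0, -1.0]]
ft_force: [0.7, -0.5, -0.5]
grip_width: 0.0325
time_s: 11.3
position: [0.4498, -0.1874, 0.0472]
tool_rot: [[0.976, -0.217, 0.001], [-0.217, -0.976, -0.001], [0.001, 0.0, -1.0]]
ft_force: [-1.2, 0.2, 5.2]
grip_width: 0.0248
```

```bash
python3 -m crank '[0,0,0,0,0,0.002,15, 0,0,0,0,0,0.005,15, 0,0,0,0,0,0.015,15, 0,0,0,0,0,0.03,15, 0,0,0,0,0,0.03,15, 0,0,0,0,0,0,15, 0,0,0,0,0,0,15]'
python3 - <<'E'
from h import *
d=cam("scene"); cv2.imwrite("pics/a6.png",cv2.resize(d["frame"][130:300,230:390,::-1],None,fx=3.5,fy=3.5,interpolation=cv2.INTER_CUBIC))
E
```

```text
time_s: 12.0
position: [0.4495, -0.1872, 0.1291]
tool_rot: [[0.976, -0.217, 0.001], [-0.217, -0.976, -0.0], [0.001, 0.0, -1.0]]
ft_force: [-0.2, 0.5, -1.1]
grip_width: 0.0244
```

View pics/a6.png

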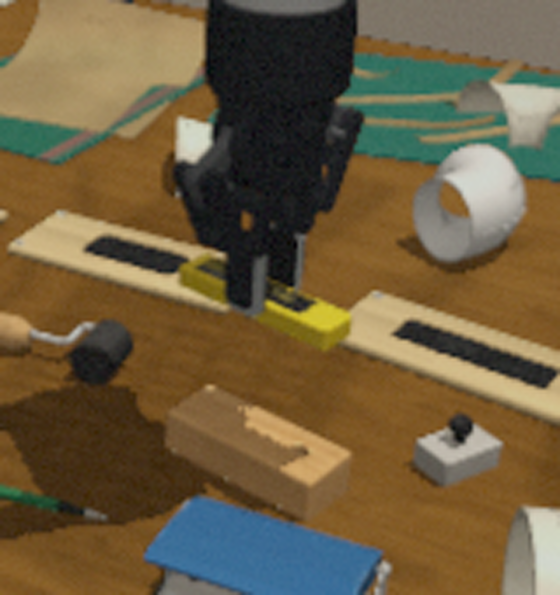

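The case is level in the jaws (265,300) and the block has not moved. On to its board.

```bash
python3 -m crank '[0,0,0.021,0.0371,-0.0143,0,15, 0,0,0.021,0.0371,-0.0143,0,15, 0,0,0.021,0.0371,-0.0143,0,15, 0,0,0.021,0.0371,-0.0143,0,15, 0,0,0.021,0.0371,-0.0143,0,15, 0,0,0,0,0,-0.03,15, 0,0,0,0,0,-0.03,15, 0,0,0,0,0,-0.02,15, 0,0,0,0,0,0,15, 0,0,0,0,0,0,15, 0,0,0,0,0,0,15]'
python3 - <<'E'
from h import *
d=cam("top"); im=d["frame"]; H,S,V=cv2.split(cv2.cvtColor(im,cv2.COLOR_RGB2HSV))
m=np.zeros(H.shape,bool); m[205:243,278:336]=1
for c in blobs(m&(V>160)): print("block",c.reshape(-1,2).mean(0),*rect(d,c,.028))
s=observe();print(s["position"],np.degrees(np.arctan2(s["tool_rot"][1,0],s["tool_rot"][0,0])))
E
```

```text
time_s: 13.15
position: [0.6356, -0.2591, 0.05]
tool_rot: [[0.994, -0.113, 0.002], [-0.113, -0.994, -0.001], [0.002, 0.001, -1.0]]
ft_force: [-0.2, -0.1, -0.6]
grip_width: 0.0246
block [313.77966102 226.25423729] [ 0.44251352 -0.20866072] (85.8276596069336, 24.367633819580078) 61.84690856933594
block [295.05785124 233.83471074] [ 0.43621829 -0.16710379] (124.98931121826172, 73.96247100830078) 88.65902709960938
block [321.95348837 211.8372093 ] [ 0.47463852 -0.22682912] (86.14093780517578, 57.20334243774414) 88.57615661621094
[ 0.63559326 -0.25910294  0.05017127] -6.509090347888912
```

```bash
python3 -m crank '[0,0,0,0,0,-0.012,15, 0,0,0,0,0,-0.008,15, 0,0,0,0,0,-0.0025,15, 0,0,0,0,0,0,15, 0,0,0,0,0,0,15]'
python3 -m crank '[0,0,0,0,0,0,35, 0,0,0,0,0,0,50, 0,0,0,0,0,0,50, 0,0,0,0,0,0,50, 0,0,0,0,0,0.02,50, 0,0,0,0,0,0.04,50, 0,0,0,0,0,0.04,60, 0,0,0,0,0,0.03,60, 0,0,0,-0.01,0.048,0,60, 0,0,0,-0.01,0.048,0,60, 0,0,0,-0.01,0.048,0,60, 0,0,0,-0.01,0.048,0,60, 0,0,0,-0.01,0.048,0,60, 0,0,0,-0.01,0.048,0,60, 0,0,0,-0.01,0.048,0,60, 0,0,0,0,0,0,60, 0,0,0,0,0,0,60]'
```

```text
time_s: 13.7
position: [0.6347, -0.2586, 0.0271]
tool_rot: [[0.994, -0.113, -0.001], [-0.113, -0.994, 0.0], [-0.001, -0.0, -1.0]]
ft_force: [-4.7, 2.2, 10.9]
grip_width: 0.0241
time_s: 15.4
position: [0.565, 0.0781, 0.1564]
tool_rot: [[0.994, -0.111, 0.0], [-0.111, -0.994, -0.0], [0.0, 0.0, -1.0]]
ft_force: [-0.0, -0.4, -0.2]
grip_width: 0.0511
```

```bash
python3 - <<'E'
from h import *
d=cam("top"); im=d["frame"]; H,S,V=cv2.split(cv2.cvtColor(im,cv2.COLOR_RGB2HSV))
cv2.imwrite("pics/a7.png",cv2.resize(im[140:250,130:370,::-1],None,fx=3.3,fy=3.3,interpolation=cv2.INTER_CUBIC))
def R(r0,r1,c0,c1):
    m=np.zeros(H.shape,bool); m[r0:r1,c0:c1]=1; return m
for v in(150,165):
  for c in blobs(R(205,243,278,336)&(V>v)): print("block",c.reshape(-1,2).mean(0),*rect(d,c,.028))
for c in blobs(R(145,180,295,362)&(S>150)&(V>110)&(H>=25)): print("case",c.reshape(-1,2).mean(0),*rect(d,c,.021))
for c in blobs(R(140,300,120,200)&(S<40)&(V>150)): print("weight",c.reshape(-1,2).mean(0),*rect(d,c,.026))
E
```

```text
block [307.84615385 223.75961538] [ 0.4523721  -0.19028412] (109.78968811035156, 51.58720779418945) 78.50836181640625
block [307.2371134  223.84536082] [ 0.4500097  -0.18862283] (106.31684112548828, 43.59835433959961) 79.69187927246094
case [326.63909774 160.86466165] [ 0.63204895 -0.25634195] (102.8105239868164, 24.515911102294922) 84.14859008789062
weight [139.27868852 264.57377049] [0.34670782 0.29265298] (78.79209899902344, 17.566923141479492) -83.27824211120605
```

View pics/a7.png

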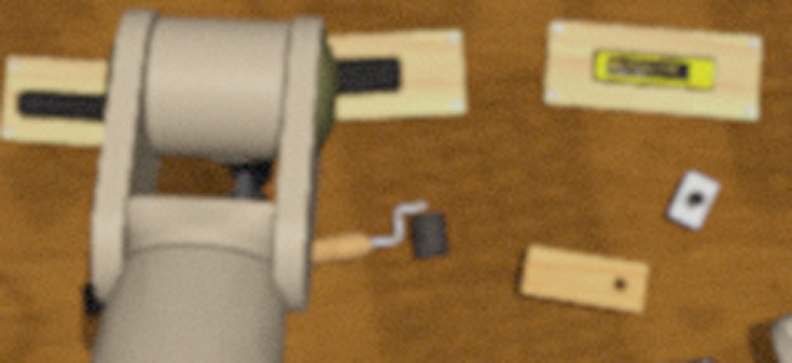

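The case lies inside its outline (crop 655,70); measured (0.632, -0.257) at 84.1° against the outline's (0.635, -0.259) at 83.5°. The block is at about (0.450, -0.1885), axis 79°. Fetch the weight.

```bash
python3 -m crank '[0,0,-0.0151,-0.0123,0.0431,0,70, 0,0,-0.0151,-0.0123,0.0431,0,70, 0,0,-0.0151,-0.0123,0.0431,0,70, 0,0,-0.0151,-0.0123,0.0431,0,70, 0,0,-0.0151,-0.0123,0.0431,0,70, 0,0,-0.0151,-0.0123,0.0431,0,70, 0,0,-0.0151,-0.0123,0.0431,0,70, 0,0,0,0,0,0,70, 0,0,0,0,0,-0.04,70, 0,0,0,0,0,-0.03,70, 0,0,0,0,0,-0.03,70, 0,0,0,0,0,-0.02,70, 0,0,0,0,0,-0.01,70, 0,0,0,0,0,0,70, 0,0,0,0,0,0,70]'
```

```text
time_s: 16.95
position: [0.48, 0.3785, 0.0272]
tool_rot: [[0.976, -0.218, 0.001], [-0.218, -0.976, 0.001], [0.001, -0.001, -1.0]]
ft_force: [0.3, 0.5, -0.3]
grip_width: 0.0598
```

```bash
python3 -m crank '[0,0,0,-0.001,0.001,-0.0055,70, 0,0,0,0,0,0,70, 0,0,0,0,0,0,30, 0,0,0,0,0,0,30, 0,0,0,0,0,0,30, 0,0,0,0,0,0,30, 0,0,0,0,0,0,30, 0,0,0,0,0,0,30, 0,0,0,0,0,0.005,30, 0,0,0,0,0,0.02,30, 0,0,0,0,0,0.04,30, 0,0,0,0,0,0.04,30, 0,0,0,0,0,0.04,30, 0,0,0,0,0,0,30]' 60
python3 - <<'E'
from h import *
s=observe();print(s["position"])
d=cam("top"); im=d["frame"]
cv2.imwrite("pics/a8.png",cv2.resize(im[150:260,60:200,::-1],None,fx=4,fy=4,interpolation=cv2.INTER_CUBIC))
E
```

```text
time_s: 18.35
position: [0.4794, 0.3808, 0.171]
tool_rot: [[0.976, -0.217, 0.008], [-0.217, -0.976, 0.004], [0.007, -0.006, -1.0]]
ft_force: [1.3, 0.7, -4.9]
grip_width: 0.039
[0.479421   0.38080012 0.17101833]
```

```bash
python3 -m crank '[0,0,0.002,-0.0022,-0.0436,0,30, 0,0,0.002,-0.0022,-0.0436,0,30, 0,0,0.002,-0.0022,-0.0436,0,30, 0,0,0.002,-0.0022,-0.0436,0,30, 0,0,0.002,-0.0022,-0.0436,0,30, 0,0,0.002,-0.0022,-0.0436,0,30, 0,0,0.002,-0.0022,-0.0436,0,30, 0,0,0.002,-0.0022,-0.0436,0,30, 0,0,0.002,-0.0022,-0.0436,0,30, 0,0,0.002,-0.0022,-0.0436,0,30, 0,0,0.002,-0.0022,-0.0436,0,30, 0,0,0.002,-0.0022,-0.0436,0,30, 0,0,0.002,-0.0022,-0.0436,0,30, 0,0,0,0,0,0,30, 0,0,0,0,0,-0.04,30, 0,0,0,0,0,-0.03,30, 0,0,0,0,0,-0.03,30, 0,0,0,0,0,0,30, 0,0,0,0,0,0,30]'
python3 - <<'E'
from h import *
s=observe();print(s["position"])
d=cam("scene"); im=d["frame"]
cv2.imwrite("pics/a9.png",cv2.resize(im[180:290,250:370,::-1],None,fx=5,fy=5,interpolation=cv2.INTER_CUBIC))
E
```

```text
time_s: 20.3
position: [0.449, -0.1864, 0.0653]
tool_rot: [[0.981, -0.192, -0.002], [-0.192, -0.981, 0.002], [-0.003, -0.001, -1.0]]
ft_force: [-0.3, -0.5, -5.7]
grip_width: 0.0386
[ 0.44896209 -0.1864168   0.06532513]
```

View pics/a9.png

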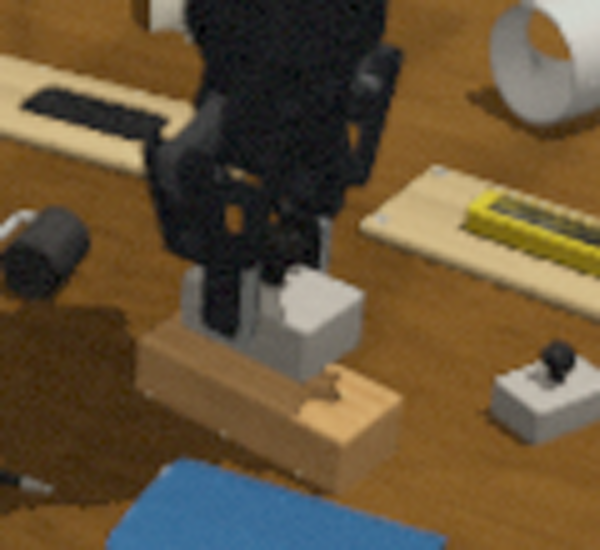

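The weight hovers over the block, lined up with it and roughly centred. Lower, release, then back off to check.

```bash
python3 -m crank '[0,0,0,0.001,0,-0.008,30, 0,0,0,0,0,-0.004,30, 0,0,0,0,0,-0.003,30, 0,0,0,0,0,0,30, 0,0,0,0,0,0,30]'
```

```text
time_s: 20.85
position: [0.4505, -0.187, 0.051]
tool_rot: [[0.981, -0.192, 0.0], [-0.192, -0.981, -0.0], [0.0, 0.0, -1.0]]
ft_force: [-0.2, -0.5, -5.2]
grip_width: 0.0384
```

```bash
python3 -m crank '[0,0,0,0,0,-0.0015,30, 0,0,0,0,0,0,30, 0,0,0,0,0,0,30]'
python3 -m crank '[0,0,0,0,0,0,60, 0,0,0,0,0,0,70, 0,0,0,0,0,0,70, 0,0,0,0,0,0,70, 0,0,0,0,0,0.02,70, 0,0,0,0,0,0.04,70, 0,0,0,0,0,0.04,70, 0,0,0,0,0,0.03,70, 0,0,0,0,0.04,0,70, 0,0,0,0,0.04,0,70, 0,0,0,0,0.04,0,70, 0,0,0,0,0.04,0,70, 0,0,0,0,0,0,70]'
python3 - <<'E'
from h import *
d=cam("top"); im=d["frame"]; H,S,V=cv2.split(cv2.cvtColor(im,cv2.COLOR_RGB2HSV))
def R(r0,r1,c0,c1):
    m=np.zeros(H.shape,bool); m[r0:r1,c0:c1]=1; return m
for c in blobs(R(205,243,278,336)&(S<50)&(V>140)): print("weight",*rect(d,c,.054))
for c in blobs(R(205,243,278,336)&(V>165)): print("stack",*rect(d,c,.03))
for t in(75,90):
  for c in blobs(R(212,245,145,190)&(V<t)): print("measure dark",c.reshape(-1,2).mean(0),*rect(d,c,.055))
# second view of measure
e=cam("scene"); 
a=np.hstack([cv2.resize(im[200:250,140:200,::-1],(480,400),interpolation=cv2.INTER_CUBIC),cv2.resize(e["frame"][185:225,140:188,::-1],(320,400)[:2],interpolation=cv2.INTER_CUBIC)]); cv2.imwrite("pics/a10.png",a)
E
```

```text
time_s: 21.15
position: [0.4506, -0.187, 0.0496]
tool_rot: [[0.981, -0.192, 0.001], [-0.192, -0.981, -0.0], [0.001, 0.0, -1.0]]
ft_force: [-1.4, -0.6, -0.9]
grip_width: 0.0385
time_s: 22.45
position: [0.4497, -0.0233, 0.1795]
tool_rot: [[0.982, -0.188, -0.0], [-0.188, -0.982, 0.001], [-0.0, -0.001, -1.0]]
ft_force: [0.4, -0.6, -0.3]
grip_width: 0.0599
weight [ 0.44839774 -0.18932516] (63.400856018066406, 42.2573356628418) 79.10749816894531
stack [ 0.4499649  -0.18835991] (106.1431655883789, 43.52717590332031) 79.69188690185547
stack [ 0.4530748  -0.11251239] (71.28228759765625, 14.3145112991333) -1.8769149780273438
measure dark [167.41791045 227.8358209 ] [0.4468465  0.20916766] (64.84223937988281, 26.587249755859375) -77.3783540725708
measure dark [167.38028169 228.09859155] [0.4465351  0.20900308] (68.05419158935547, 29.985816955566406) -77.37946510314941
```

View pics/a10.png

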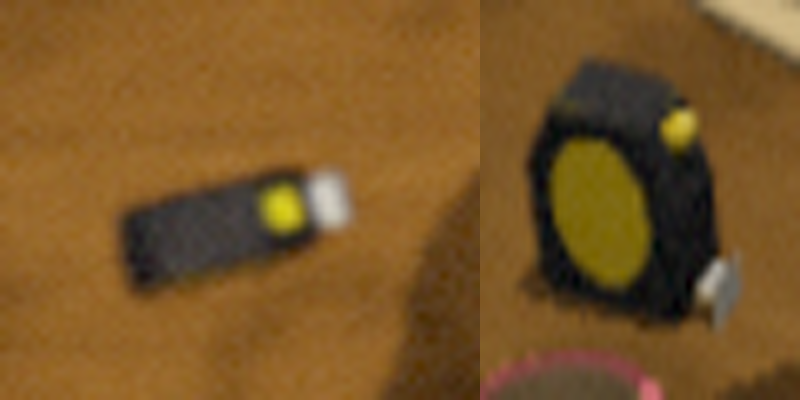

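The weight is on the block, within about 2 mm and 1°. Tape measure (left panel: body 125–315, hook at 330,200): point ≈ (0.4475, 0.2065), yaw 12.6°.

```bash
python3 -m crank '[0,0,0.0687,-0.0005,0.0389,0,75, 0,0,0.0687,-0.0005,0.0389,0,75, 0,0,0.0687,-0.0005,0.0389,0,75, 0,0,0.0687,-0.0005,0.0389,0,75, 0,0,0.0687,-0.0005,0.0389,0,75, 0,0,0.0687,-0.0005,0.0389,0,75, 0,0,0,0,0,-0.03,75, 0,0,0,0,0,-0.03,75, 0,0,0,0,0,-0.02,75, 0,0,0,0,0,0,75, 0,0,0,0,0,0,75]' 40
```

```text
time_s: 23.65
position: [0.4482, 0.2058, 0.0997]
tool_rot: [[0.976, 0.216, 0.0], [0.216, -0.976, -0.0], [0.0, 0.0, -1.0]]
ft_force: [0.3, -0.2, 0.3]
grip_width: 0.0642
```

```bash
python3 -m crank '[0,0,0,-0.0005,0.0007,-0.02,75, 0,0,0,0,0,-0.02,75, 0,0,0,0,0,-0.015,75, 0,0,0,0,0,-0.01,75, 0,0,0,0,0,0,75]'
python3 -m crank '[0,0,0,0,0,0,20, 0,0,0,0,0,0,20, 0,0,0,0,0,0,20, 0,0,0,0,0,0,20, 0,0,0,0,0,0,20, 0,0,0,0,0,0,20, 0,0,0,0,0,0,20, 0,0,0,0,0,0.005,20, 0,0,0,0,0,0.02,20, 0,0,0,0,0,0.03,20, 0,0,0,0,0,0.02,20, 0,0,0,0,0,0,20]' 50
python3 - <<'E'
from h import *
e=cam("scene"); cv2.imwrite("pics/a11.png",cv2.resize(e["frame"][120:260,100:240,::-1],None,fx=4,fy=4,interpolation=cv2.INTER_CUBIC))
E
```

```text
time_s: 24.15
position: [0.4472, 0.2069, 0.0343]
tool_rot: [[0.976, 0.217, -0.0], [0.217, -0.976, -0.0], [-0.0, -0.0, -1.0]]
ft_force: [0.2, -0.0, 0.4]
grip_width: 0.0643
time_s: 25.35
position: [0.4478, 0.2075, 0.1118]
tool_rot: [[0.976, 0.217, 0.005], [0.217, -0.976, 0.001], [0.005, 0.0, -1.0]]
ft_force: [-0.6, 0.3, -3.2]
grip_width: 0.0296
```

View pics/a11.png

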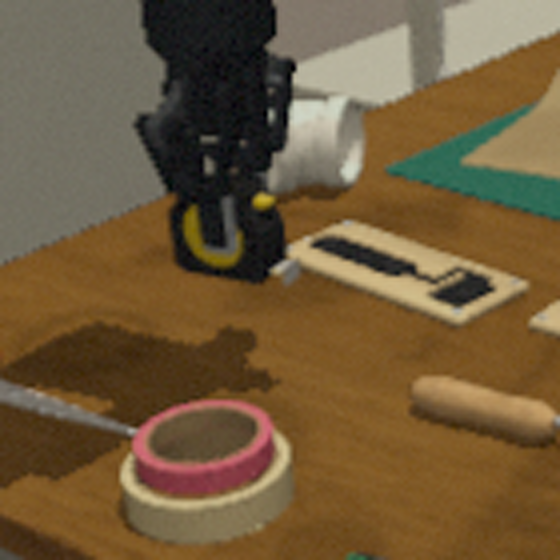

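The measure is held level, hook (290,270) pointing to -y. Carry it to its board.

```bash
python3 -m crank '[0,0,-0.028,0.0269,-0.0288,0,20, 0,0,-0.028,0.0269,-0.0288,0,20, 0,0,-0.028,0.0269,-0.0288,0,20, 0,0,-0.028,0.0269,-0.0288,0,20, 0,0,-0.028,0.0269,-0.0288,0,20, 0,0,-0.028,0.0269,-0.0288,0,20, 0,0,-0.028,0.0269,-0.0288,0,20, 0,0,0,0,0,0,20, 0,0,0,0,0,-0.025,20, 0,0,0,0,0,-0.02,20, 0,0,0,0,0,-0.01,20, 0,0,0,0,0,0,20, 0,0,0,0,0,0,20]'
```

```text
time_s: 26.7
position: [0.6353, 0.0058, 0.0546]
tool_rot: [[1.0, 0.023, 0.0], [0.023, -1.0, 0.0], [0.0, -0.0, -1.0]]
ft_force: [-0.0, -0.1, -1.8]
grip_width: 0.0292
```

```bash
python3 -m crank '[0,0,0,0,0,-0.007,20, 0,0,0,0,0,-0.004,20, 0,0,0,0,0,-0.0015,20, 0,0,0,0,0,0,20, 0,0,0,0,0,0,20]'
python3 - <<'E'
from h import *
e=cam("scene"); cv2.imwrite("pics/a12.png",cv2.resize(e["frame"][130:240,215:325,::-1],None,fx=5,fy=5,interpolation=cv2.INTER_CUBIC))
E
```

```text
time_s: 27.2
position: [0.6354, 0.0055, 0.0434]
tool_rot: [[1.0, 0.023, 0.001], [0.023, -1.0, -0.0], [0.001, 0.0, -1.0]]
ft_force: [-4.0, -0.4, 10.1]
grip_width: 0.0294
```

View pics/a12.png

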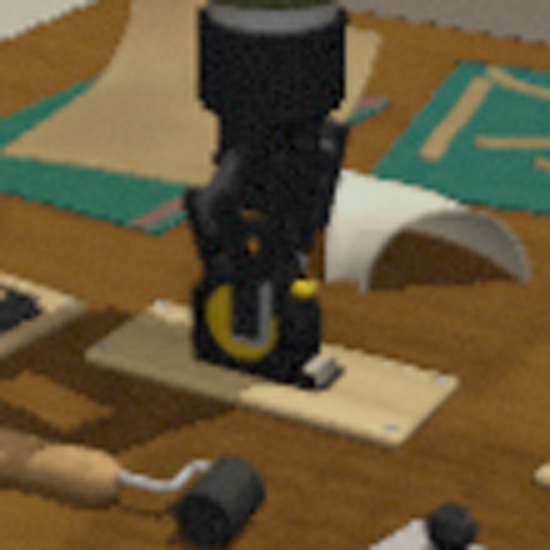

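Measure seated on its board (body 195–320, hook 325,370). Release and go over the roller, then check from the top.

```bash
python3 -m crank '[0,0,0,0,0,0,50, 0,0,0,0,0,0,60, 0,0,0,0,0,0,60, 0,0,0,0,0,0,60, 0,0,0,0,0,0.02,60, 0,0,0,0,0,0.04,60, 0,0,0,0,0,0.04,60, 0,0,0,0,0,0.03,60, 0,0,0.0196,-0.0382,0.0054,0,60, 0,0,0.0196,-0.0382,0.0054,0,60, 0,0,0.0196,-0.0382,0.0054,0,60, 0,0,0.0196,-0.0382,0.0054,0,60, 0,0,0,0,0,0,60, 0,0,0,0,0,0,60]'
python3 - <<'E'
from h import *
d=cam("top"); im=d["frame"]
a=np.hstack([cv2.resize(im[140:190,205:275,::-1],(560,400),interpolation=cv2.INTER_CUBIC)]); cv2.imwrite("pics/a13.png",a)
E
```

```text
time_s: 28.65
position: [0.4826, 0.0272, 0.1723]
tool_rot: [[0.995, 0.101, 0.001], [0.101, -0.995, -0.0], [0.001, 0.0, -1.0]]
ft_force: [0.9, -0.3, 0.5]
grip_width: 0.0509
```

View pics/a13.png

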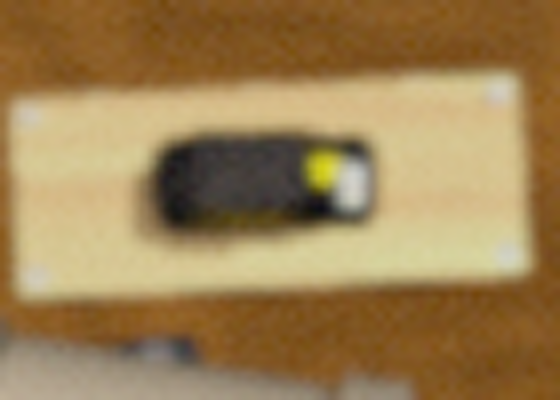

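Measure on its outline: body 160–335, hook to 372, right end of the outline just visible at 376. I'll put numbers on that.

```bash
python3 - <<'E'
from h import *
d=cam("top")
h=ray(d,251.4,163.1,.023); o=ray(d,252,162.8,.008); b=ray(d,225.2,163,.053)
print("hook",h,"-> pt y",h[1]+.0385,"outline",o[1]+.0405,"body+y",b,"-> pt y",b[1]-.039)
E
python3 -m crank '[0,0,0,0,0,-0.04,60, 0,0,0,0,0,-0.04,60, 0,0,0,0,0,-0.03,60, 0,0,0,0,0,-0.02,60, 0,0,0,0,0,-0.01,60, 0,0,0,0,0,-0.005,60, 0,0,0,0,0,0,60, 0,0,0,0,0,0,60]' 40
```

```text
hook [ 0.63115032 -0.03388667  0.023     ] -> pt y 0.004613334191093735 outline 0.004738756116185072 body+y [0.62833287 0.04105425 0.053     ] -> pt y 0.002054254662482817
time_s: 29.55
position: [0.4831, 0.0271, 0.0276]
tool_rot: [[0.995, 0.101, 0.002], [0.101, -0.995, -0.0], [0.002, 0.0, -1.0]]
ft_force: [0.5, -0.1, 0.9]
grip_width: 0.0516
```

The measure is within about 3 mm of its outline. Grip the roller's handle.

```bash
python3 -m crank '[0,0,0,0,0,-0.005,60, 0,0,0,0,0,-0.004,60, 0,0,0,0,0,0,40, 0,0,0,0,0,0,15, 0,0,0,0,0,0,15, 0,0,0,0,0,0,15, 0,0,0,0,0,0,15, 0,0,0,0,0,0,15, 0,0,0,0,0,0,15]' 40
python3 -m crank '[0,0,0,0,0,0.005,15, 0,0,0,0,0,0.02,15, 0,0,0,0,0,0.03,15, 0,0,0,0,0,0.02,15, 0,0,0,0,0,0,15, 0,0,0,0,0,0,15]'
python3 - <<'E'
from h import *
e=cam("scene"); cv2.imwrite("pics/a14.png",cv2.resize(e["frame"][140:250,195:305,::-1],None,fx=5,fy=5,interpolation=cv2.INTER_CUBIC))
E
```

```text
time_s: 30.45
position: [0.4826, 0.0272, 0.018]
tool_rot: [[0.995, 0.101, 0.001], [0.101, -0.995, -0.0], [0.001, 0.0, -1.0]]
ft_force: [1.1, 0.4, 3.9]
grip_width: 0.0226
time_s: 31.05
position: [0.482, 0.0273, 0.0925]
tool_rot: [[0.995, 0.101, -0.0], [0.101, -0.995, 0.0], [-0.0, -0.0, -1.0]]
ft_force: [-0.8, -0.1, -1.2]
grip_width: 0.0223
```

View pics/a14.png

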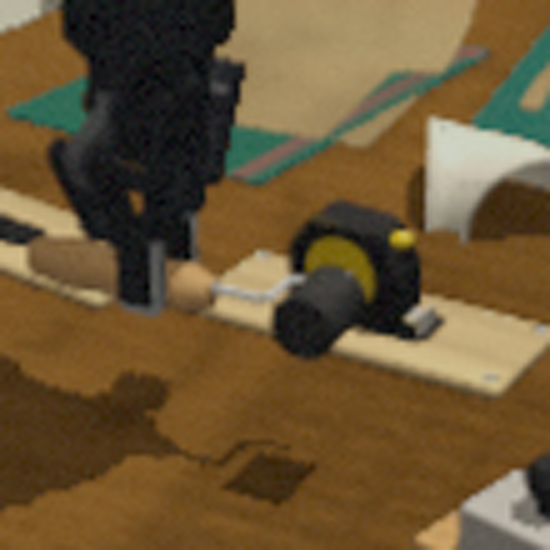

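The roller hangs level, head at (320,310), and must clear the measure, so I raise it before moving sideways.

```bash
python3 -m crank '[0,0,0,0,0,0.03,15, 0,0,-0.03,0.0222,0.0364,0,15, 0,0,-0.03,0.0222,0.0364,0,15, 0,0,-0.03,0.0222,0.0364,0,15, 0,0,-0.03,0.0222,0.0364,0,15, 0,0,-0.03,0.0222,0.0364,0,15, 0,0,-0.03,0.0222,0.0364,0,15, 0,0,0,0,0,0,15, 0,0,0,0,0,-0.04,15, 0,0,0,0,0,-0.03,15, 0,0,0,0,0,-0.015,15, 0,0,0,0,0,0,15, 0,0,0,0,0,0,15]'
```

```text
time_s: 32.4
position: [0.6161, 0.2454, 0.0386]
tool_rot: [[0.997, -0.079, 0.001], [-0.079, -0.997, 0.0], [0.001, -0.0, -1.0]]
ft_force: [0.5, 0.1, -0.6]
grip_width: 0.0225
```

```bash
python3 -m crank '[0,0,0,0,0,-0.007,15, 0,0,0,0,0,-0.004,15, 0,0,0,0,0,-0.0015,15, 0,0,0,0,0,0,15, 0,0,0,0,0,0,15]'
python3 -m crank '[0,0,0,0,0,0,35, 0,0,0,0,0,0,50, 0,0,0,0,0,0,50, 0,0,0,0,0,0,50, 0,0,0,0,0,0.02,50, 0,0,0,0,0,0.04,50, 0,0,0,0,0,0.04,50, 0,0,0,0,0,0.05,50, 0,0,0,-0.04,0.02,0.01,50, 0,0,0,-0.04,0.02,0,50, 0,0,0,-0.04,0.02,0,50, 0,0,0,-0.04,0.02,0,50, 0,0,0,-0.04,0.02,0,50, 0,0,0,0,0,0,50, 0,0,0,0,0,0,50]'
python3 - <<'E'
from h import *
d=cam("top"); im=d["frame"]; H,S,V=cv2.split(cv2.cvtColor(im,cv2.COLOR_RGB2HSV))
def R(r0,r1,c0,c1):
    m=np.zeros(H.shape,bool); m[r0:r1,c0:c1]=1; return m
for c in blobs(R(150,192,125,172)&(V>120)&(S>105)&(H<18)): print("handle",c.reshape(-1,2).mean(0),*rect(d,c,.0205))
for c in blobs(R(158,188,174,196)&(V<95)): print("head",c.reshape(-1,2).mean(0),*rect(d,c,.03))
for c in blobs(R(205,243,278,336)&(S<50)&(V>140)): print("weight",*rect(d,c,.054))
for c in blobs(R(205,243,278,336)&(V>165)): print("stack",*rect(d,c,.03))
for c in blobs(R(145,180,295,362)&(S>150)&(V>110)&(H>=25)): print("case",*rect(d,c,.021))
a=np.vstack([cv2.resize(im[140:190,120:260,::-1],(784,280),interpolation=cv2.INTER_CUBIC),cv2.resize(im[140:190,230:370,::-1],(784,280),interpolation=cv2.INTER_CUBIC)]); cv2.imwrite("pics/a15.png",a)
E
```

```text
time_s: 32.9
position: [0.6157, 0.2456, 0.026]
tool_rot: [[0.997, -0.079, 0.001], [-0.079, -0.997, 0.0], [0.001, -0.0, -1.0]]
ft_force: [-1.5, -1.2, 3.6]
grip_width: 0.0224
time_s: 34.4
position: [0.4152, 0.346, 0.1857]
tool_rot: [[0.997, -0.077, 0.001], [-0.077, -0.997, 0.0], [0.001, -0.0, -1.0]]
ft_force: [0.7, 0.5, -0.0]
grip_width: 0.0429
handle [149.74647887 171.57746479] [0.614505   0.26433249] (94.71987915039062, 20.77411460876465) 88.49223327636719
handle [144.54330709 170.4015748 ] [0.618026  0.2706084] (138.968994140625, 121.82347106933594) 88.54479217529297
head [184.575 172.6  ] [0.60606445 0.16136203] (41.48019790649414, 26.282352447509766) -0.5146560668945312
weight [ 0.44841284 -0.18922029] (63.571250915527344, 42.3004035949707) 79.17894744873047
stack [ 0.45028751 -0.18845442] (106.76123809814453, 43.54520797729492) 79.2841796875
case [ 0.63204895 -0.25634195] (102.8105239868164, 24.515911102294922) 84.14859008789062
```

View pics/a15.png

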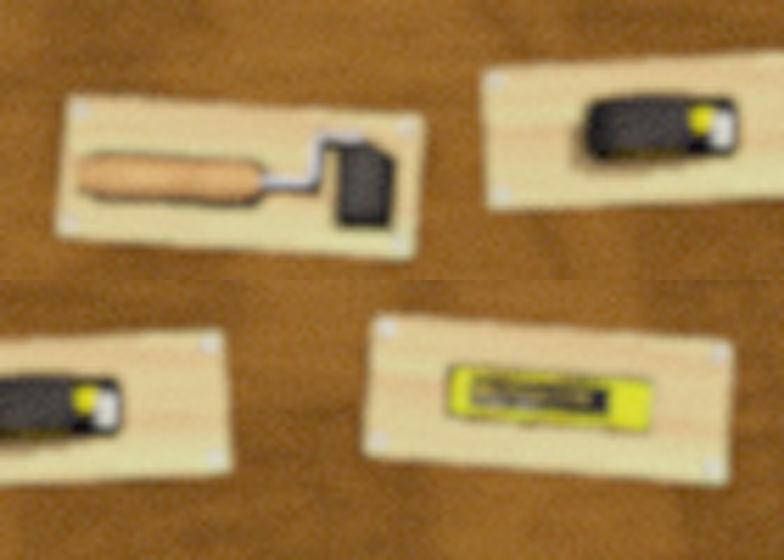

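All three tools lie inside their outlines: roller head at (365,185) on the outline's head, handle at (170,178), measure at (660,128) and case at (550,398). The arm is clear, so I hand the job in.

```bash
python3 -c "
from rig import *
print(observe()['time_s'],abs(observe()['qvel']).max()); print(close_job())"
```

```text
34.45 1.3376421519928712
the job is handed in; nothing more can be done
None
```

I set the weight aside, put the blade case on its board and stood the weight back on the block. Then I put the tape measure and the seam roller on their boards and handed the job in at 34.5 s. The arm was clear of everything; the hand-in gave no verdict.

Last checks, from the top camera:

| Item | Offset | Angle |
|---|---|---|
| Blade case to its outline | about 4 mm | about 1° |
| Tape measure to its outline, along its length | about 0–3 mm | about 0° (from the gripper's pose) |
| Roller handle to its outline | about 1–2 mm | about 1.5–3.5°, depending on how the outline's angle was read |
| Roller head to its outline | about 2–4 mm | not measured separately |
| Weight to the block's centre | about 2 mm | under 1° |

- **Block:** its measured position changed by only about 1 mm.
- **Weakest readings:** the roller's head merged with the dark outline in the image, so its figure is rough. Two estimates of the measure's position along its length differed by about 2.5 mm.
- **Failed check:** none.
- **At hand-in:** the arm was still settling, at about 1.3°/s in the air, touching nothing.

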